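# Seat the cassette in the dock and screw its hold-down foot snug

### The job

Slide the white cassette in the dock fully home against the steel end stop without ramming it, then turn the black knob clockwise, following it as it screws down, until the spring foot has gone about an eighth of a turn past its first touch on the cassette. Do not overtighten the foot, let go of everything and leave the spare cassette and the tube rack beside the dock where they are.

Things in the scene. Friction and masses are not known exactly. Their poses are not given: they have to be found in the camera images.
- dock: Fixed dock: white base plate, 12 mm thick, on the table. Origin at table level straight below the spindle axis; +x runs along its channel to the end stop, z up. Plate: x -165 to +55 mm, y +-65. Two rails, 10 mm high on the plate (x -133 to +32), bound a channel 64 mm wide about y = 0. Place and yaw (within 0.35 rad) vary.
- bridge (a point): Middle of the top of the aluminium bridge over the dock, on the spindle axis, 108 mm above the table. Bridge: posts at y = +-(47 to 59) mm, x +-15, and a cross-beam, x +-17, from 92 to 108 mm above the table, with a nut boss (30 mm across, 4 mm high) on top. Axes as the dock's.
- stop: Fixed steel end stop of the dock: block 12 (x) x 64 mm, 12 to 38 mm above the table, its near face at x = +32 mm in the dock's frame. Its origin and axes are the dock's.
- cassette: White cassette in the dock's channel, drawn 20 to 55 mm out from the stop: 130 (x) x 60 x 30 mm, 0.2 to 0.42 kg, with an upright grip fin at the near (-x) end. Origin: centre of its underside, 12 mm above the table; +x towards the stop. Its top face is 42 mm above the table. Fully home its origin is at x = -33 mm, y = 0 (2 mm play each side) in the dock's frame.
- fin (a point): Middle of the cassette's grip fin, 45 mm towards -x from the cassette's origin and 60 mm above the table: fin 36 mm long (x), 10 mm thick (y), 42 to 78 mm above the table. Axes as the cassette's.
- screw: Upright spindle with the knob and, below the bridge, a round spring foot, 24 mm across. Origin on the axis at the knob's mid-height, 167 to 172 mm above the table at first; it sinks 30 mm per turn (4.77 mm per rad) clockwise seen from above, but does not turn; lowest 144 mm. It stays as left. The gap from foot to cassette top is 3.5 to 17.5 mm at first (pad thickness unknown): feel the touch.
- knob_grip (a point): Centre of the round black knob, 40 mm across, 28 mm high (14 mm up and down from here), on the spindle axis; this frame turns with it, x along the mark on its top. Free turning takes about 0.15 N m. At the foot's touch this rises by 0.038 N m (foot force 8 N), then by 0.075 N m per rad (3.3 N per mm sunk). An eighth of a turn past the touch gives 20 N; 15 to 26 N is right.
- spare: A second cassette of the same kind, standing on the table to the left (+y) of the dock; leave it alone. Origin: centre of the underside.
- tube_rack: Grey tube rack, 100 x 200 x 86 mm with capped tubes, on the table to the right (-y) of the dock; leave it alone. Origin: centre of the underside.
Things that resemble listed ones, but are neither listed nor needed, are in the scene too. What is shaped like the cassette but purple or yellow is not meant.

How it is judged (in metres and radians):
On the way, in this order (a step that is already met when the one before it is completed fails the run):
1. the cassette is fully home against the end stop (within 2.5 mm) and flat (x of cassette in the frame of dock above -0.0355 m and z of cassette in the frame of dock below 0.014 m), for 0.3 s.
2. the foot presses on the seated cassette with 15 to 26 N (all of step 1 and contact force between screw and cassette between 15 and 26 N), for 0.3 s.
At the end, for the whole second after the job is handed in: The cassette stands flat in the dock within 2.5 mm of the end stop and at rest, and the foot presses on it with 15 to 26 N (about an eighth of a turn past first touch) (all of step 2 and linear speed of cassette below 0.01 m/s).
It fails at once if the foot is overtightened: more than 34 N on the cassette (contact force between screw and cassette above 34 N).
It fails at once if the cassette is rammed into the end stop with more than 30 N (contact force between cassette and stop above 30 N).
It fails at once if the spare is displaced by more than 15 mm (distance of spare from where it was at the start of the episode above 0.015 m).
It fails at once if the tube rack is displaced by more than 15 mm (distance of tube_rack from where it was at the start of the episode above 0.015 m).
It also fails if it takes over 72 s, if anything falls off the work surface, if the arm or the gripper's body presses on something with over 40 N, if the wrist force passes 120 N, or if a joint passes its speed limit or range.

### The arm

A 7-joint arm with a two-finger parallel gripper is mounted at the origin on the work surface. World frame = base frame: x ahead of the robot, y to its left, z up, the work surface at z = 0. Lengths are in mm, angles in rad, forces in N, time in s.
With the tool pointing down it reaches from about 400 to 875 mm from the base axis. Payload 4.4 kg.
Tool frame: the origin (TCP) lies at the very end of the fingers, on their centre line; the grasp point (between the pads) lies 19 mm behind it; z points along the fingers, x is the direction in which the jaws open and shut, and the axes are right-handed (so a half turn about z gives the same grasp; the last joint's range is limited). The gripper opens to 85 mm and grips with 20 to 120 N. Pads are 22 mm wide; open, the fingers measure 114 mm over their backs; the gripper's body (76 mm by 85 mm) begins 54 mm behind the grasp point. The pads swing forward as they close: fully open they stand 13 mm farther back than shut.
Start: joints at [1.111, 0.628, 0.038, 1.517, -0.027, 0.996, -0.02], TCP at [249.433, -600.251, 231.313] pointing down, gripper open.
Joint ranges: [-3.06, 3.06], [-0.37, 2.12], [-1.25, 1.32], [0.18, 2.47], [-1.1, 4.24], [0.23, 1.98], [-2.94, 2.94]. Speed limits (rad/s): [2.57, 2.57, 3.14, 3.14, 3.14, 3.14, 3.14].

### API

Orientations are given as [roll, pitch, yaw] about the fixed x, y, z axes, in that order (R = Rz(yaw) Ry(pitch) Rx(roll)).
In Python, from cell import telemetry, get_image, get_calibration, ctrl gives the robot as it stands. The module is installed in compiled form; this text tells all that it offers.
- The arm moves only by the tool arm_command, never from a script. Its arguments are lists of equal length, an entry for each row: "rot": the turn, a rotation vector about the world's x, y, z in degrees, a list of three; "slide": the shift along the world's x, y, z in mm, a list of three; "gripper": the finger opening in mm, from 0 to 85.4. A call has 1 to 5 rows; each row shifts and turns the pose as measured when the row begins; what a row does not reach is not made up. A row lasts 1/12 s, in which the tool goes at most 41.7 mm and 7.16 degrees, less where a joint would pass 70% of its speed; a pose out of reach is approached as far as the arm can. A call with a gripper value outside its range is refused whole. The fingers move at their own pace and stop on an object; the grip force is fixed at half the most. Time passes only in rows, so rows that do not move let the fingers close. It gives the time, the measured TCP pose, the force and the opening at its end, in the units of the state.
- telemetry.read_state(): the state, without advancing time (a new reading comes with each control period).
- get_image(name): name is "side" or "top"; returns (picture, depth): 400x640x3 uint8, red, green, blue; 400x640 float32, mm along the optical axis (not along the pixel's ray), 0 where there is no reading.
- get_calibration(name): a dict with "fx", "fy", "cx", "cy" (pixels), "xyz" and "attitude" of the camera in the world. Camera axes: x right, y up, looking along -z (the intrinsics and any distortion apply to the point x, -y, -z); pixel columns grow to the right and rows downward; lengths in mm; the calibration is good to about 2 mm. A picture is of the moment at which its call begins. get_calibration takes no time and is no camera call.
- ctrl.finish_job(): hands the job in, once; it reports no verdict.
The state is a dict: "clock": time; "qpos": joint angles; "qd": joint speeds; "tau": joint torques, N m; "eef_pos": TCP position; "tool_rot": TCP orientation; "force": force on the tool from outside, world axes, zero at the start; "torque": the same for the moment, N m; "width": finger opening in mm.
Only numpy, scipy, OpenCV 4.12 (cv2) and the standard library are available. Lean on these libraries where they do the work, as an engineer would, in place of code of your own. Each camera call takes 0.05 s, during which the arm holds its last target.

## Working session

There is one attempt and no reset: what is moved stays moved. The work goes in short steps, Python scripts to look and compute and a tool call to move; the robot and the scene stay as the last step left them, time stands still between calls to the robot, and variables do not carry over. Pictures are saved under pics/ and viewed, and the job is handed in when it is done.

Besides the shell and the picture viewer there is one more tool, called after "Request:" as a command line: name --argument value ..., lists and objects as JSON in quotes. arm_command: Moves the arm, as the interface text tells. Its arguments: {"type":"object","properties":{"rot":{"type":"array"},"slide":{"type":"array"},"gripper":{"type":"array"}},"required":["rot","slide","gripper"]}

```bash
mkdir -p pics; python3 - <<'E'
from cell import telemetry,get_image,get_calibration
import cv2,numpy as np
print(telemetry.read_state())
for n in("side","top"):
    print(n,get_calibration(n))
    p,d=get_image(n)
    cv2.imwrite(f"pics/{n}0.png",p[:,:,::-1]); np.savez(f"{n}0.npz",p=p,d=d)
E
```

```text
{'clock': 0.0, 'qpos': array([ 1.11118407,  0.6293255 ,  0.03843933,  1.51838021, -0.02699352,
        0.99633964, -0.02000614]), 'qd': array([-0.00080118, -0.00011503, -0.00090142, -0.00089283, -0.00010978,
        0.00150541,  0.00030051]), 'tau': array([ 4.29703014e-04, -5.63391531e+01,  1.22613318e+00, -1.93441147e+01,
        1.09261626e-02,  1.03144758e-02, -3.82913959e-05]), 'eef_pos': array([ 249.19120818, -599.63852976,  230.39853783]), 'tool_rot': array([ 3.14156371e+00,  1.93454502e-03, -1.17698487e+00]), 'force': array([-1.17304648, -0.08038537, -0.3073372 ]), 'torque': array([-0.03656623, -0.00730944, -0.01655187]), 'width': 85.22762931468395}
side {'fx': 370.4882452767666, 'fy': 370.4882452767666, 'cx': 317.68939841918706, 'cy': 201.0265245733304, 'xyz': array([400.77149343, 504.27005853, 652.4799252 ]), 'attitude': array([ 0.75157008, -0.01872333, -2.79098393])}
top {'fx': 379.34060407485714, 'fy': 379.34060407485714, 'cx': 317.47649267114264, 'cy': 198.2500489854105, 'xyz': array([497.75656498,  45.04058376, 833.95251649]), 'attitude': array([ 0.04473164, -0.03892014, -1.55966938])}
```

```bash
sleep 0.1; ls . pics
```

```text
.:
pics
side0.npz
top0.npz

pics:
side0.png
top0.png
```

View pics/side0.png

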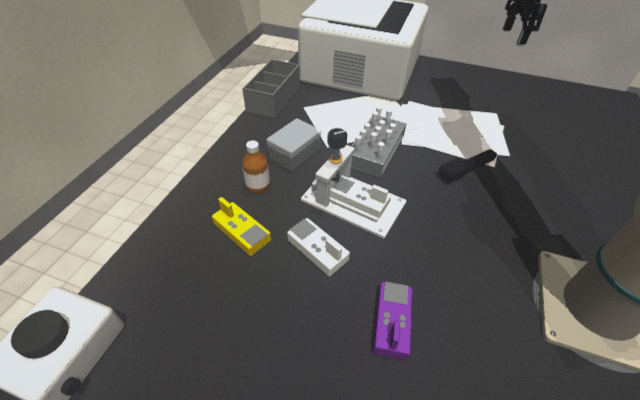

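View pics/top0.png

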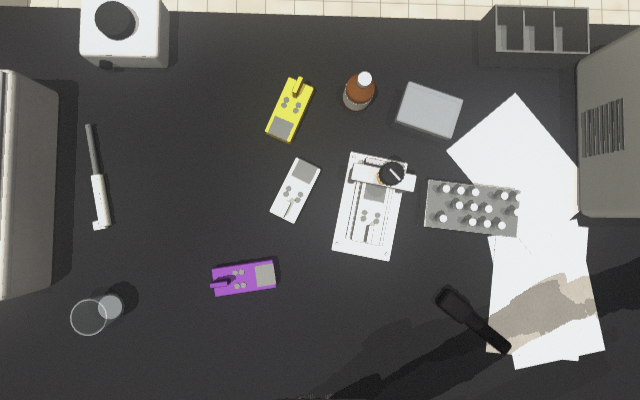

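Side view: dock with bridge at about (350,190), knob at (337,138). Top view: dock at (370,205), knob at (391,174).
Candidates (top view):
- Cassette: white one in the dock channel, fin at (372,232). This is the one I want. Look-alikes are the white spare (295,190), yellow (290,110) and purple (243,278).
- Knob: black knob on the bridge (391,174). This is the one I want. Look-alikes are the appliance dial (115,20), its small knob (105,65) and the black handle (473,320).

Next, a close crop.

```bash
cat > h.py <<'E'
import numpy as np,cv2
from scipy.spatial.transform import Rotation as R
from cell import telemetry,get_image,get_calibration
def cam(n):
    c=get_calibration(n); return c,R.from_euler('xyz',c['attitude']).as_matrix(),np.array(c['xyz'])
def ray(n,u,v):
    c,M,t=cam(n); return t,M@np.array([(u-c['cx'])/c['fx'],-(v-c['cy'])/c['fy'],-1.])
def onz(n,u,v,z):
    t,r=ray(n,u,v); return t+r*(z-t[2])/r[2]
def proj(n,P):
    c,M,t=cam(n); q=M.T@(np.asarray(P,float)-t); return c['cx']-c['fx']*q[0]/q[2],c['cy']+c['fy']*q[1]/q[2]
def cloud(n,d):
    c,M,t=cam(n); v,u=np.mgrid[:d.shape[0],:d.shape[1]]
    q=np.stack([(u-c['cx'])/c['fx']*d,-(v-c['cy'])/c['fy']*d,-d],-1)
    return q@M.T+t
def st():
    s=telemetry.read_state(); print(round(float(s['clock']),2),s['eef_pos'].round(1),s['tool_rot'].round(3),s['force'].round(1),s['torque'].round(3),round(s['width'],1)); return s
E
python3 - <<'E'
from h import *
a=np.load('top0.npz')['p'][140:270,320:430,::-1]; cv2.imwrite('pics/ct.png',cv2.resize(a,None,fx=4.6,fy=4.6,interpolation=cv2.INTER_CUBIC))
a=np.load('side0.npz')['p'][120:245,290:420,::-1]; cv2.imwrite('pics/cs.png',cv2.resize(a,None,fx=4.6,fy=4.6,interpolation=cv2.INTER_CUBIC))
E
```

```text
(no output)
```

View pics/ct.png

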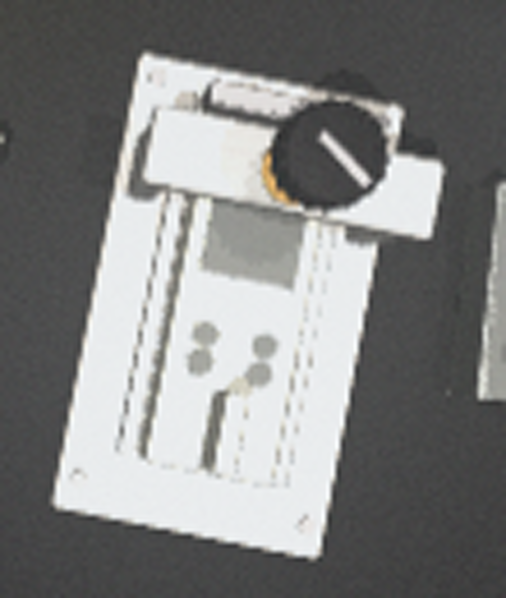

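View pics/cs.png

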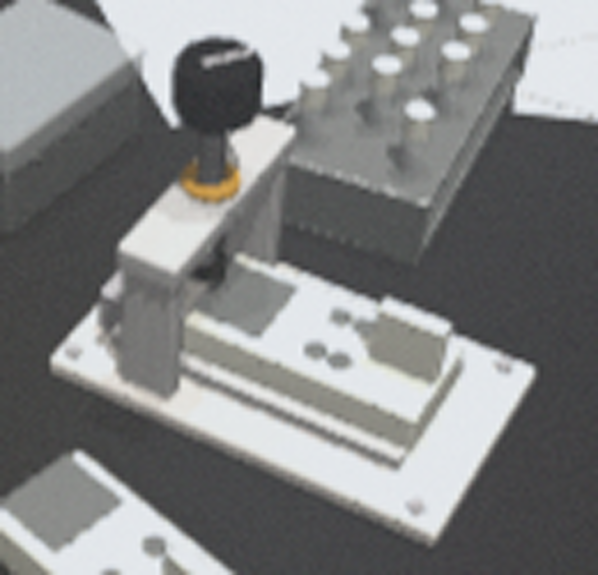

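The crops confirm it. The white cassette lies in the channel (fin at crop (228,425)), and the knob is the one on the bridge (crop (330,155)). Now measure the pose.

```bash
python3 - <<'E'
from h import *
T=np.load('top0.npz');S=np.load('side0.npz')
f=lambda x,y:(320+(x+.5)/4.6-.5,140+(y+.5)/4.6-.5)
g=lambda x,y:(290+(x+.5)/4.6-.5,120+(y+.5)/4.6-.5)
loc=np.array([[55,65],[-165,65],[-165,-65.]])
def fit(W,loc):
    a=loc-loc.mean(0);b=W-W.mean(0)
    th=np.arctan2((a[:,0]*b[:,1]-a[:,1]*b[:,0]).sum(),(a*b).sum())
    c,s=np.cos(th),np.sin(th);Rm=np.array([[c,-s],[s,c]])
    t=W.mean(0)-Rm@loc.mean(0)
    return th,t,(loc@Rm.T+t-W).round(1).tolist()
W=np.array([onz('top',*f(*p),12)[:2] for p in[(143,52),(53,507),(320,557)]]);print('top',fit(W,loc))
W2=np.array([onz('side',*g(*p),12)[:2] for p in[(50,360),(433,540),(537,373)]]);print('side',fit(W2,loc))
# cloud from depth
for n,Z in(('top',T),('side',S)):
    P=cloud(n,Z['d']); p=Z['p'].astype(int); 
    sel=(Z['d']>0)&(np.hypot(P[...,0]-W.mean(0)[0],P[...,1]-W.mean(0)[1])<250)
    k=sel&(P[...,2]>150)&(P[...,2]<205)
    print(n,'knob',k.sum(),np.percentile(P[k],[2,50,98],axis=0).round(1).tolist())
    k2=sel&(P[...,2]>178)&(P[...,2]<190); print(P[k2].mean(0))
    b=sel&(P[...,2]>102)&(P[...,2]<112); print('bridge',b.sum(),P[b].mean(0))
# knob top circle in top view
print('knob top', onz('top',*f(331,152),183))
# fin top (top view) and side
E
```

```text
top (np.float64(-0.18669119470752465), array([ 574.2809247 , -111.41098655]), [[0.7, 0.5], [0.4, 0.4], [-1.2, -0.9]])
side (np.float64(-0.20232717953198126), array([ 571.84468011, -109.40525567]), [[1.8, 0.2], [-0.7, 0.6], [-1.2, -0.8]])
top knob 490 [[553.9, -128.5, 160.5], [571.6, -107.9, 181.3], [590.8, -90.7, 184.2]]
[ 572.97165763 -109.97542107  181.54928632]
bridge 778 [ 572.72385804 -104.01964681  107.86582548]
side knob 358 [[552.7, -126.3, 155.3], [570.3, -98.9, 177.8], [591.3, -89.6, 182.1]]
[ 572.65404828 -108.39566489  180.57124325]
bridge 493 [571.78162906 -98.33341317 107.10564975]
knob top [ 573.37252702 -108.30270438  183.        ]
```

```bash
python3 - <<'E'
from h import *
th=-0.192;t=np.array([573,-109.7]);c,s=np.cos(th),np.sin(th)
for n in('top','side'):
    Z=np.load(n+'0.npz');P=cloud(n,Z['d']);L=P.copy()
    L[...,:2]=(P[...,:2]-t)@np.array([[c,-s],[s,c]])
    ok=(Z['d']>0)
    k=ok&(abs(L[...,1])<30)&(L[...,0]>-160)&(L[...,0]<-50)&(L[...,2]>48)&(L[...,2]<84)
    print(n,'fin',k.sum(),np.percentile(L[k],[3,50,97],axis=0).round(1).tolist(),'top z>74',L[k&(L[...,2]>72)].mean(0).round(1))
    k=ok&(abs(L[...,1])<28)&(L[...,0]>-170)&(L[...,0]<-30)&(L[...,2]>38)&(L[...,2]<46)
    print(n,'top',k.sum(),np.percentile(L[k],[1,50,99],axis=0).round(1).tolist())
    for a,b in((-25,-15),(5,25)):
        m=k&(L[...,1]>a)&(L[...,1]<b);print('minx',np.sort(L[m][:,0])[:8].round(1))
    pl=ok&(L[...,2]>8)&(L[...,2]<16)&(abs(L[...,1])<80)&(L[...,0]>-185)&(L[...,0]<70)
    r=cv2.minAreaRect(P[pl][:,:2].astype(np.float32));print('plate',r)
# mark pixel of fin ends: project guesses
E
```

```text
top fin 132 [[-130.2, -5.7, 50.4], [-113.4, 1.2, 76.9], [-96.5, 3.8, 79.7]] top z>74 [-113.7   -1.    77.4]
top top 1168 [[-132.3, -27.4, 38.8], [-76.4, 3.1, 42.2], [-30.9, 27.4, 45.2]]
minx [-133.1 -132.6 -132.2 -131.8 -131.3 -130.9 -130.5 -130.1]
minx [-133.2 -132.9 -132.9 -132.4 -132.4 -132.  -131.9 -131.5]
plate ((519.5218505859375, -100.45993041992188), (130.25863647460938, 219.73463439941406), 79.2446517944336)
side fin 195 [[-131.5, -4.1, 49.4], [-114.6, 3.2, 67.1], [-97.7, 5.2, 78.1]] top z>74 [-114.7    0.6   76. ]
side top 657 [[-132.9, -27.1, 38.3], [-74.2, 6.5, 41.3], [-30.8, 27.8, 44.1]]
minx [-133.6 -132.2 -130.5 -130.5 -130.2 -129.3 -128.8 -127.5]
minx [-134.1 -133.6 -132.7 -132.7 -132.3 -131.7 -131.6 -131. ]
plate ((519.1773071289062, -99.42657470703125), (132.36550903320312, 220.36557006835938), 79.32123565673828)
```

Dock axis is at about (573.2,-110) with yaw -0.188. The knob mid is near z 168.5, and the cassette's back face is at dock x -133, so it is about 35 mm from home. I'll push on the back face with shut fingers aligned across the channel. First, travel high.

Request:
arm_command --rot '[[0, 0, 7], [0, 0, 7], [0, 0, 7], [0, 0, 7], [0, 0, 7]]' --slide '[[8, 26, 4], [8, 26, 4], [8, 26, 4], [8, 26, 4], [8, 26, 4]]' --gripper '[0, 0, 0, 0, 0]'

```text
clock: 0.52
eef_pos: [284.4, -469.5, 246.6]
tool_rot: [3.137, 0.006, -0.557]
force: [0.2, 0.4, -0.4]
width: 25.1
```

```bash
python3 - <<'E'
from h import *
s=st();print(s['qpos'].round(2))
E
```

```text
0.52 [ 284.4 -469.5  246.6] [ 3.137  0.006 -0.557] [ 0.2  0.4 -0.4] [ 0.007 -0.047 -0.027] 25.1
[ 1.06  0.47 -0.14  1.78  0.09  0.9   0.33]
```

Request:
arm_command --rot '[[0, 0, 7], [0, 0, 7], [0, 0, 7], [0, 0, 7], [0, 0, 7]]' --slide '[[8, 26, 0], [8, 26, 0], [8, 26, 0], [8, 26, 0], [8, 26, 0]]' --gripper '[0, 0, 0, 0, 0]'

```text
clock: 0.93
eef_pos: [324.6, -332.5, 246.5]
tool_rot: [3.137, 0.007, 0.069]
force: [-0.3, 0.1, -0.5]
width: -0.1
```

Request:
arm_command --rot '[[0, 0, 7], [0, 0, 7], [0, 0, 7], [0, 0, 7], [0, 0, 7]]' --slide '[[8, 26, 0], [8, 26, 0], [8, 26, 0], [8, 26, 0], [8, 26, 0]]' --gripper '[0, 0, 0, 0, 0]'

```text
clock: 1.35
eef_pos: [364.1, -195.5, 246.0]
tool_rot: [3.138, 0.008, 0.694]
force: [0.9, -0.2, -0.0]
width: -0.2
```

Request:
arm_command --rot '[[0, 0, 7], [0, 0, 7], [0, 0, 4], [0, 0, 0], [0, 0, 0]]' --slide '[[8, 26, 0], [8, 26, 0], [8, 26, 0], [8, 26, 0], [0, 0, 0]]' --gripper '[0, 0, 0, 0, 0]'

```text
clock: 1.77
eef_pos: [397.3, -81.4, 246.1]
tool_rot: [3.138, 0.006, 1.03]
force: [1.1, 0.6, 0.0]
width: 0.1
```

```bash
python3 - <<'E'
from h import *
s=st();print(s['qpos'].round(2))
E
```

```text
1.77 [397.3 -81.4 246.1] [3.138 0.006 1.03 ] [1.1 0.6 0. ] [ 0.084  0.072 -0.036] 0.1
[ 0.64  0.31 -0.66  2.12  0.28  0.79  0.84]
```

Request:
arm_command --rot '[[0, 0, 7], [0, 0, 7], [0, 0, 6], [0, 0, 0], [0, 0, 0]]' --slide '[[5, 2, -30], [2, 1, -35], [0, 0, -35], [0, 0, -35], [0, 0, 0]]' --gripper '[0, 0, 0, 0, 0]'

```text
clock: 2.18
eef_pos: [407.7, -76.8, 108.6]
tool_rot: [3.129, 0.002, 1.394]
force: [-0.4, -0.4, -0.2]
width: -0.2
```

```bash
python3 - <<'E'
from h import *
s=st();print(s['qpos'].round(2))
p,d=get_image('top');cv2.imwrite('pics/t1.png',cv2.resize(p[120:290,300:450,::-1],None,fx=3.5,fy=3.5))
E
```

```text
2.18 [407.7 -76.8 108.6] [3.129e+00 2.000e-03 1.394e+00] [-0.4 -0.4 -0.2] [ 0.019  0.064 -0.015] -0.2
[ 0.47  0.57 -0.5   2.26  0.67  0.44  0.81]
```

View pics/t1.png

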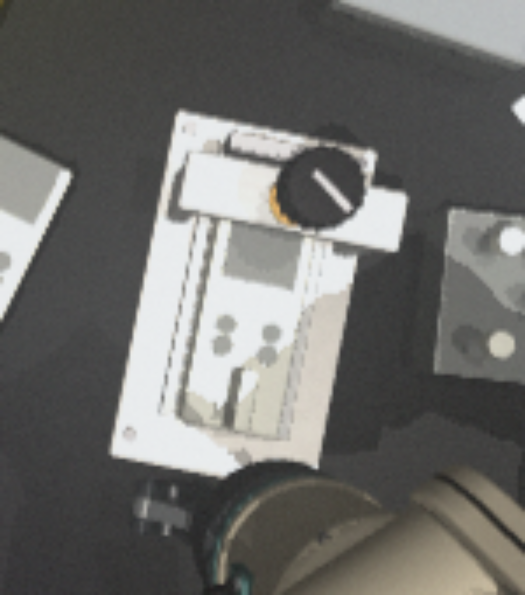

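The arm hides the TCP; the dock is unchanged (fin at crop (240,400)). Pushing from behind the cassette is near the reach limit, so I'll grip the fin and slide with it instead.

Request:
arm_command --rot '[[0.1, 0.7, -0.6], [0, 0, 0], [0, 0, 0], [0, 0, 0]]' --slide '[[25, -6, 0], [25, -6, 0], [3, 0, 0], [0, 0, 0]]' --gripper '[40, 40, 40, 40]'

```text
clock: 2.57
eef_pos: [463.4, -89.6, 116.7]
tool_rot: [3.138, 0.004, 1.382]
force: [-0.3, 0.4, 0.3]
width: 39.9
```

```bash
python3 - <<'E'
from h import *
s=st();print(s['qpos'].round(2))
p,d=get_image('side');cv2.imwrite('pics/s2.png',cv2.resize(p[110:250,280:440,::-1],None,fx=4,fy=4))
E
```

```text
2.57 [463.4 -89.6 116.7] [3.138 0.004 1.382] [-0.3  0.4  0.3] [0.041 0.084 0.02 ] 39.9
[ 0.51  0.62 -0.56  2.1   0.61  0.58  0.9 ]
```

View pics/s2.png

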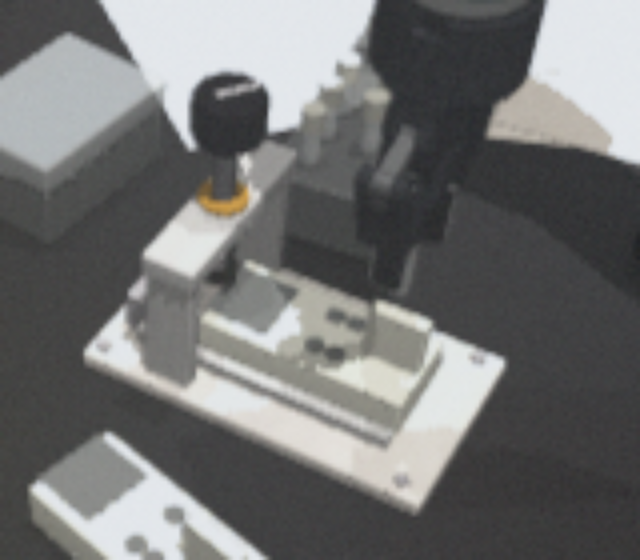

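A finger is above the fin (crop (395,290), fin at (405,330)). Descending in steps.

Request:
arm_command --rot '[[0, 0, 0], [0, 0, 0], [0, 0, 0], [0, 0, 0]]' --slide '[[-2, 1, -25], [0, 0, -20], [0, 0, -15], [0, 0, 0]]' --gripper '[40, 40, 40, 40]'

```text
clock: 2.95
eef_pos: [461.5, -90.2, 61.7]
tool_rot: [3.128, 0.005, 1.379]
force: [-0.6, 0.5, -0.2]
width: 39.7
```

```bash
python3 - <<'E'
from h import *
s=st();print(s['qpos'].round(2))
print(proj('side',s['eef_pos']),proj('side',onz('side',381,189,78)),onz('side',381,189,78))
p,d=get_image('side');cv2.imwrite('pics/s3.png',cv2.resize(p[130:250,310:430,::-1],None,fx=5,fy=5))
E
```

```text
2.95 [461.5 -90.2  61.7] [3.128 0.005 1.379] [-0.6  0.5 -0.2] [0.066 0.06  0.007] 39.7
[ 0.42  0.7  -0.43  2.15  0.73  0.42  0.78]
(np.float64(378.4781756625539), np.float64(193.01905549532677)) (np.float64(381.0), np.float64(189.0)) [457.59408437 -87.83329224  78.        ]
```

View pics/s3.png

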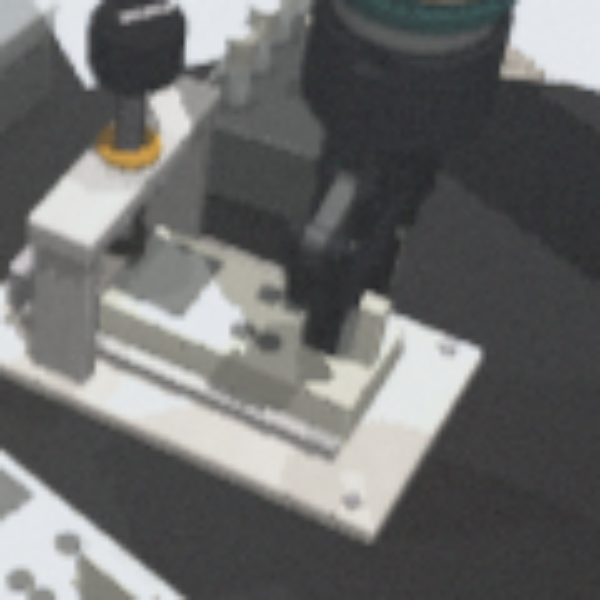

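Request:
arm_command --rot '[[0, 0, 0], [0, 0, 0], [0, 0, 0], [0, 0, 0], [0, 0, 0]]' --slide '[[0, 1, -9], [0, 0, 0], [0, 0, 0], [0, 0, 0], [0, 0, 0]]' --gripper '[40, 40, 9, 9, 9]'

```text
clock: 3.42
eef_pos: [462.9, -89.5, 57.4]
tool_rot: [3.122, 0.006, 1.378]
force: [0.6, 0.6, -2.3]
width: 9.8
```

```bash
python3 - <<'E'
from h import *
s=st();print(s['qpos'].round(2))
E
```

```text
3.42 [462.9 -89.5  57.4] [3.122 0.006 1.378] [ 0.6  0.6 -2.3] [0.104 0.058 0.028] 9.8
[ 0.4   0.71 -0.41  2.16  0.75  0.4   0.76]
```

Request:
arm_command --rot '[[0, 0, 0], [0, 0, 0], [0, 0, 0], [0, 0, 0], [0, 0, 0]]' --slide '[[3, -0.6, 0], [3, -0.6, 0], [3, -0.6, 0], [3, -0.6, 0], [3, -0.6, 0]]' --gripper '[9, 9, 9, 9, 9]'

```text
clock: 3.83
eef_pos: [477.6, -92.9, 57.5]
tool_rot: [3.124, 0.006, 1.378]
force: [-0.7, 0.5, -0.8]
width: 9.1
```

Request:
arm_command --rot '[[0, 0, 0], [0, 0, 0], [0, 0, 0], [0, 0, 0], [0, 0, 0]]' --slide '[[2, -0.4, 0], [2, -0.4, 0], [2, -0.4, 0], [0, 0, 0], [0, 0, 0]]' --gripper '[9, 9, 9, 9, 9]'

```text
clock: 4.25
eef_pos: [484.4, -94.2, 57.4]
tool_rot: [3.125, 0.006, 1.378]
force: [-1.9, -0.1, -0.5]
width: 9.3
```

```bash
python3 - <<'E'
from h import *
s=st();print(s['qpos'].round(2))
E
```

```text
4.25 [484.4 -94.2  57.4] [3.125 0.006 1.378] [-1.9 -0.1 -0.5] [ 0.102  0.354 -0.033] 9.3
[ 0.43  0.73 -0.44  2.09  0.72  0.46  0.8 ]
```

Request:
arm_command --rot '[[0, 0, 0], [0, 0, 0], [0, 0, 0], [0, 0, 0], [0, 0, 0]]' --slide '[[2, -0.4, 0], [2, -0.4, 0], [2, -0.4, 0], [1, -0.2, 0], [1, -0.2, 0]]' --gripper '[9, 9, 9, 9, 9]'

```text
clock: 4.67
eef_pos: [492.0, -95.9, 57.5]
tool_rot: [3.127, 0.007, 1.378]
force: [-1.8, 0.5, 0.4]
width: 9.3
```

Request:
arm_command --rot '[[0, 0, 0], [0, 0, 0]]' --slide '[[1, -0.2, 0], [1, -0.2, 0]]' --gripper '[9, 9]'

```text
clock: 4.83
eef_pos: [494.3, -96.3, 57.5]
tool_rot: [3.127, 0.007, 1.379]
force: [-2.1, 0.1, -0.2]
width: 9.8
```

Request:
arm_command --rot '[[0, 0, 0], [0, 0, 0]]' --slide '[[1, -0.2, 0], [1, -0.2, 0]]' --gripper '[9, 9]'

```text
clock: 5.0
eef_pos: [496.4, -96.8, 57.5]
tool_rot: [3.127, 0.007, 1.378]
force: [-3.4, -0.5, -0.6]
width: 9.4
```

Request:
arm_command --rot '[[0, 0, 0]]' --slide '[[1, -0.2, 0]]' --gripper '[9]'

```text
clock: 5.08
eef_pos: [497.5, -97.0, 57.5]
tool_rot: [3.127, 0.007, 1.378]
force: [-1.9, 0.5, 0.6]
width: 9.3
```

Request:
arm_command --rot '[[0, 0, 0]]' --slide '[[0.7, -0.1, 0]]' --gripper '[9]'

```text
clock: 5.17
eef_pos: [498.1, -97.2, 57.5]
tool_rot: [3.127, 0.007, 1.378]
force: [-5.0, 0.1, 1.6]
width: 9.7
```

Request:
arm_command --rot '[[0, 0, 0]]' --slide '[[0.7, -0.1, 0]]' --gripper '[9]'

```text
clock: 5.25
eef_pos: [498.0, -97.3, 57.4]
tool_rot: [3.129, 0.008, 1.378]
force: [-4.2, 0.5, 1.4]
width: 9.4
```

Request:
arm_command --rot '[[0, 0, 0]]' --slide '[[1, -0.2, 0]]' --gripper '[9]'

```text
clock: 5.33
eef_pos: [498.0, -97.5, 57.3]
tool_rot: [3.131, 0.008, 1.378]
force: [-5.6, 1.1, 4.2]
width: 9.7
```

Request:
arm_command --rot '[[0, 0, 0], [0, 0, 0]]' --slide '[[1, -0.2, 0], [1, -0.2, 0]]' --gripper '[9, 9]'

```text
clock: 5.5
eef_pos: [498.0, -97.5, 57.2]
tool_rot: [3.134, 0.009, 1.379]
force: [-4.1, 0.4, 3.6]
width: 9.2
```

It has stalled against the stop at 4–6 N, after about 36 mm of travel. Releasing and rising.

Request:
arm_command --rot '[[0, 0, 0], [0, 0, 0], [0, 0, 0], [0, 0, 0]]' --slide '[[0, 0, 0], [0, 0, 0], [0, 0, 0], [0, 0, 20]]' --gripper '[40, 40, 40, 40]'

```text
clock: 5.83
eef_pos: [499.9, -97.5, 75.8]
tool_rot: [3.133, 0.008, 1.379]
force: [-0.3, -0.3, 0.3]
width: 40.0
```

Request:
arm_command --rot '[[0, 0, 7], [0, 0, 7], [0, 0, 7], [0, 0, 7], [0, 0, 7]]' --slide '[[-8, 2, 36], [-8, 2, 38], [-8, 2, 38], [0, 0, 38], [0, 0, 20]]' --gripper '[40, 85, 85, 85, 85]'

```text
clock: 6.25
eef_pos: [476.3, -90.3, 251.5]
tool_rot: [3.133, 0.009, 2.005]
force: [0.8, 0.5, -0.4]
width: 84.7
```

```bash
python3 - <<'E'
from h import *
s=st();print(s['qpos'].round(2))
p,d=get_image('side');np.savez('side1.npz',p=p,d=d);cv2.imwrite('pics/s4.png',cv2.resize(p[110:245,285:425,::-1],None,fx=4.4,fy=4.4,interpolation=cv2.INTER_CUBIC))
p,d=get_image('top');np.savez('top1.npz',p=p,d=d);cv2.imwrite('pics/t4.png',cv2.resize(p[130:270,310:440,::-1],None,fx=4,fy=4))
E
```

```text
6.25 [476.3 -90.3 251.5] [3.133 0.009 2.005] [ 0.8  0.5 -0.4] [ 0.037 -0.061  0.014] 84.7
[ 0.77  0.5  -0.93  1.93  0.5   0.95  1.6 ]
```

View pics/s4.png

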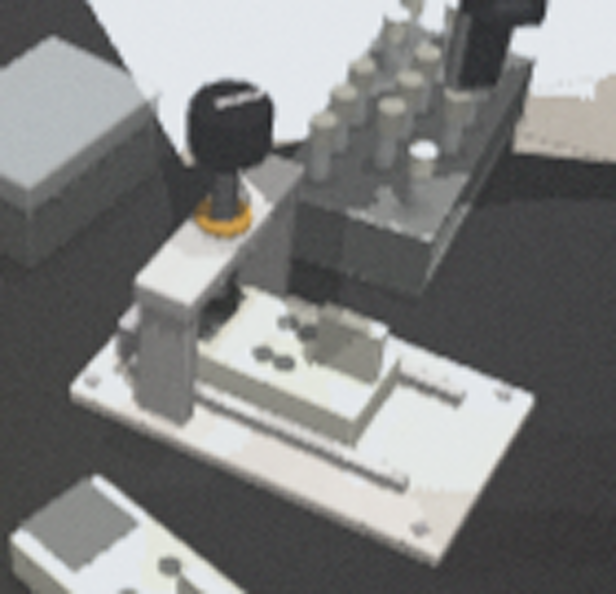

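View pics/t4.png

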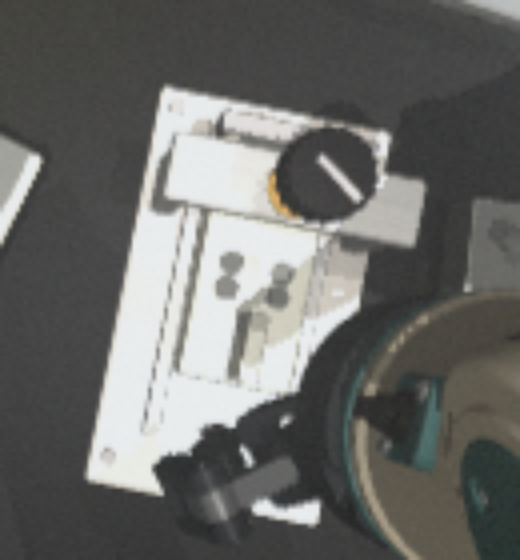

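```bash
python3 - <<'E'
from h import *
th=-0.188;t=np.array([573.2,-110]);c,s=np.cos(th),np.sin(th)
for n in('top','side'):
    Z=np.load(n+'1.npz');P=cloud(n,Z['d']);L=P.copy()
    L[...,:2]=(P[...,:2]-t)@np.array([[c,-s],[s,c]])
    ok=(Z['d']>0)
    k=ok&(abs(L[...,1])<28)&(L[...,0]>-150)&(L[...,0]<-30)&(L[...,2]>38)&(L[...,2]<46)
    m=k&(L[...,1]>5)&(L[...,1]<25);print(n,'minx',np.sort(L[m][:,0])[:8].round(1))
    k=ok&(abs(L[...,1])<30)&(L[...,0]>-130)&(L[...,0]<-40)&(L[...,2]>48)&(L[...,2]<84)
    print('fin',np.percentile(L[k],[3,50,97],axis=0).round(1).tolist())
    # foot region
    k=ok&(np.hypot(L[...,0],L[...,1])<16)&(L[...,2]>38)&(L[...,2]<90)
    print('foot',k.sum(),L[k][np.argsort(L[k][:,2])].round(0)[::max(1,k.sum()//25)].tolist())
    k=ok&(np.hypot(L[...,0],L[...,1])<26)&(L[...,2]>172)&(L[...,2]<195)
    print('knobtop',k.sum(),np.median(L[k],axis=0),cv2.minEnclosingCircle(P[k][:,:2].astype(np.float32)))
E
```

```text
top minx [-97.3 -97.3 -96.9 -96.5 -96.5 -96.1 -96.1 -95.7]
fin [[-94.4, -4.7, 50.6], [-77.8, 2.3, 76.8], [-61.0, 4.8, 79.6]]
foot 20 [[-12.0, -10.0, 40.0], [-13.0, -8.0, 40.0], [-14.0, -4.0, 41.0], [-11.0, -7.0, 41.0], [-11.0, 2.0, 41.0], [-11.0, 4.0, 41.0], [-14.0, 7.0, 41.0], [-14.0, 5.0, 42.0], [-14.0, -1.0, 42.0], [-14.0, -5.0, 42.0], [-13.0, 3.0, 42.0], [-12.0, -3.0, 42.0], [-11.0, -5.0, 43.0], [-12.0, -1.0, 43.0], [-11.0, -9.0, 43.0], [-15.0, 1.0, 43.0], [-15.0, 3.0, 43.0], [-13.0, 2.0, 44.0], [-12.0, 6.0, 44.0], [-12.0, 8.0, 45.0]]
knobtop 444 [ -0.58357859   0.28697657 181.40153252] ((573.5103759765625, -110.56240844726562), 21.210662841796875)
side minx [-97.8 -97.5 -97.3 -97.2 -96.7 -96.6 -96.4 -95.9]
fin [[-95.9, -2.5, 49.4], [-79.1, 4.2, 67.6], [-61.7, 6.6, 78.2]]
foot 94 [[-15.0, -4.0, 40.0], [-10.0, -9.0, 40.0], [0.0, 2.0, 41.0], [-12.0, -10.0, 41.0], [2.0, 4.0, 41.0], [-8.0, 2.0, 41.0], [-14.0, -2.0, 41.0], [-13.0, 7.0, 41.0], [-12.0, 4.0, 41.0], [-7.0, -14.0, 42.0], [-4.0, 5.0, 42.0], [-7.0, -5.0, 42.0], [5.0, 7.0, 42.0], [-2.0, 15.0, 43.0], [3.0, 7.0, 43.0], [-8.0, 12.0, 44.0], [-7.0, 10.0, 44.0], [-9.0, 6.0, 52.0], [-6.0, 9.0, 53.0], [-9.0, 5.0, 54.0], [-1.0, 11.0, 55.0], [-2.0, 3.0, 56.0], [-4.0, 7.0, 57.0], [-5.0, -6.0, 57.0], [-5.0, 3.0, 57.0], [-6.0, -9.0, 57.0], [-4.0, 1.0, 58.0], [-7.0, 7.0, 58.0], [-10.0, 3.0, 60.0], [-6.0, 2.0, 66.0], [-10.0, 4.0, 73.0], [-9.0, 3.0, 75.0]]
knobtop 226 [ -2.81890034   4.71454336 180.2207129 ] ((572.028076171875, -108.8102798461914), 21.227895736694336)
```

Cassette is home: the fin is at x -78 and the back edge at -97.5 in both views. Moving above the knob now, with yaw wound up for the clockwise turn.

Request:
arm_command --rot '[[0, 0, 7], [0, 0, 7], [0, 0, 7], [0, 0, 5], [0, 0, 0]]' --slide '[[24, -5, 0], [24, -5, 0], [24, -5, 0], [24, -5, 0], [0, 0, 0]]' --gripper '[85, 85, 85, 85, 85]'

```text
clock: 6.77
eef_pos: [576.5, -114.6, 250.1]
tool_rot: [3.133, 0.017, 2.465]
force: [0.7, -0.6, -0.3]
width: 85.1
```

```bash
python3 - <<'E'
from h import *
s=st();print(s['qpos'].round(2))
E
```

```text
6.77 [ 576.5 -114.6  250.1] [3.133 0.017 2.465] [ 0.7 -0.6 -0.3] [ 0.029 -0.081  0.005] 85.1
[ 0.74  0.68 -1.    1.68  0.64  1.12  2.02]
```

Request:
arm_command --rot '[[0.2, 1, 0], [0, 0, 0], [0, 0, 0], [0, 0, 0]]' --slide '[[-3.5, 4.5, -30], [0, 0, -30], [0, 0, -20], [0, 0, 0]]' --gripper '[85, 85, 85, 85]'

```text
clock: 7.1
eef_pos: [574.4, -110.1, 164.4]
tool_rot: [3.14, 0.0, 2.456]
force: [-0.8, -0.3, -0.9]
width: 85.2
```

```bash
python3 - <<'E'
from h import *
s=st();print(s['qpos'].round(2))
p,d=get_image('side');cv2.imwrite('pics/s5.png',cv2.resize(p[80:230,270:430,::-1],None,fx=4,fy=4))
E
```

```text
7.1 [ 574.4 -110.1  164.4] [3.14  0.    2.456] [-0.8 -0.3 -0.9] [-0.064  0.023 -0.002] 85.2
[ 0.68  0.78 -0.92  1.76  0.73  0.98  1.93]
```

View pics/s5.png

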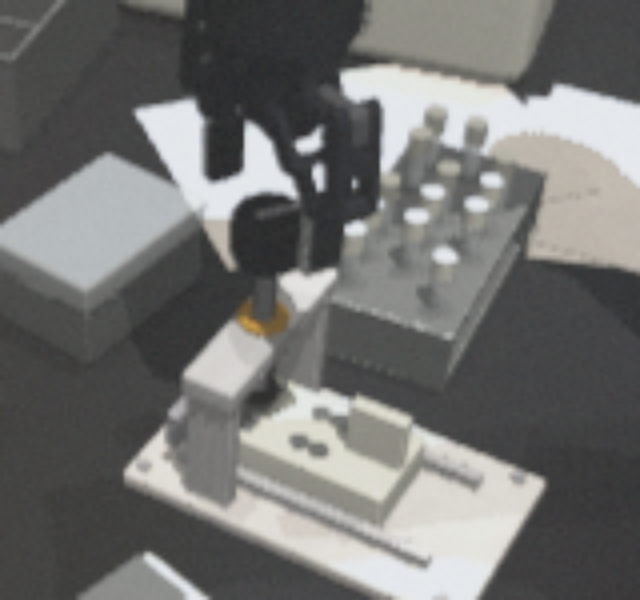

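Fingers straddle the knob (crop (225,150) and (320,230), knob at (268,235)). Lower and grip.

Request:
arm_command --rot '[[0, 0, 0], [0, 0, 0], [0, 0, 0], [0, 0, 0], [0, 0, 0]]' --slide '[[-1.2, 0, -13], [0, 0, 0], [0, 0, 0], [0, 0, 0], [0, 0, 0]]' --gripper '[85, 60, 38, 38, 38]'

```text
clock: 7.57
eef_pos: [576.1, -109.7, 155.8]
tool_rot: [3.136, 0.007, 2.453]
force: [0.8, -2.6, 3.6]
width: 39.1
```

```bash
python3 - <<'E'
from h import *
s=st();print(s['qpos'].round(2), s['tau'].round(3))
E
```

```text
7.57 [ 576.1 -109.7  155.8] [3.136 0.007 2.453] [ 0.8 -2.6  3.6] [-0.342  0.11   0.03 ] 39.1
[ 0.68  0.79 -0.91  1.77  0.75  0.96  1.91] [-2.0000e-03 -5.0373e+01 -1.2618e+01 -1.2287e+01 -1.1030e+00  2.5600e-01
 -1.6000e-02]
```

Request:
arm_command --rot '[[0, 0, -6], [0, 0, -6], [0, 0, -6]]' --slide '[[0, 0, -0.5], [0, 0, -0.5], [0, 0, -0.5]]' --gripper '[38, 38, 38]'

```text
clock: 7.82
eef_pos: [576.9, -110.6, 154.5]
tool_rot: [3.133, 0.008, 2.128]
force: [1.3, -0.2, -5.8]
width: 38.5
```

```bash
cat > r.py <<'E'
from h import *
s=st(); q=s['qpos'];print(q.round(2),'tau7',s['tau'].round(3)[[4,6]])
E
python3 r.py
```

```text
7.82 [ 576.9 -110.6  154.5] [3.133 0.008 2.128] [ 1.3 -0.2 -5.8] [-0.008 -0.303  0.142] 38.5
[ 0.64  0.76 -0.83  1.77  0.69  0.92  1.64] tau7 [-0.003  1.022]
```

Request:
arm_command --rot '[[0, 0, -6], [0, 0, -6], [0, 0, -6]]' --slide '[[0, 0, -0.5], [0, 0, -0.5], [0, 0, -0.5]]' --gripper '[38, 38, 38]'

```text
clock: 8.07
eef_pos: [577.3, -111.8, 153.0]
tool_rot: [3.132, 0.01, 1.798]
force: [2.0, -1.0, -6.0]
width: 38.7
```

```bash
python3 r.py
```

```text
8.07 [ 577.3 -111.8  153. ] [3.132 0.01  1.798] [ 2. -1. -6.] [ 0.003 -0.159  0.183] 38.7
[ 0.59  0.73 -0.74  1.77  0.63  0.88  1.36] tau7 [0.032 0.974]
```

Request:
arm_command --rot '[[0, 0, -6], [0, 0, -6], [0, 0, -6]]' --slide '[[0, 0, -0.6], [0, 0, -0.6], [0, 0, -0.6]]' --gripper '[38, 38, 38]'

```text
clock: 8.32
eef_pos: [577.3, -113.0, 151.3]
tool_rot: [3.131, 0.011, 1.468]
force: [-0.2, -0.5, -5.7]
width: 39.0
```

```bash
python3 r.py;python3 - <<'E'
from h import *
p,d=get_image('side');cv2.imwrite('pics/s6.png',cv2.resize(p[80:230,270:430,::-1],None,fx=4,fy=4))
E
python3 r.py
```

```text
8.32 [ 577.3 -113.   151.3] [3.131 0.011 1.468] [-0.2 -0.5 -5.7] [ 0.026 -0.037  0.153] 39.0
[ 0.54  0.71 -0.65  1.77  0.57  0.84  1.09] tau7 [0.104 0.961]
8.37 [ 577.4 -113.   151.4] [3.13  0.011 1.463] [ 1.2 -0.1 -6.4] [ 0.037 -0.225 -0.087] 38.4
[ 0.54  0.71 -0.64  1.77  0.57  0.84  1.08] tau7 [-0.043  0.011]
```

View pics/s6.png

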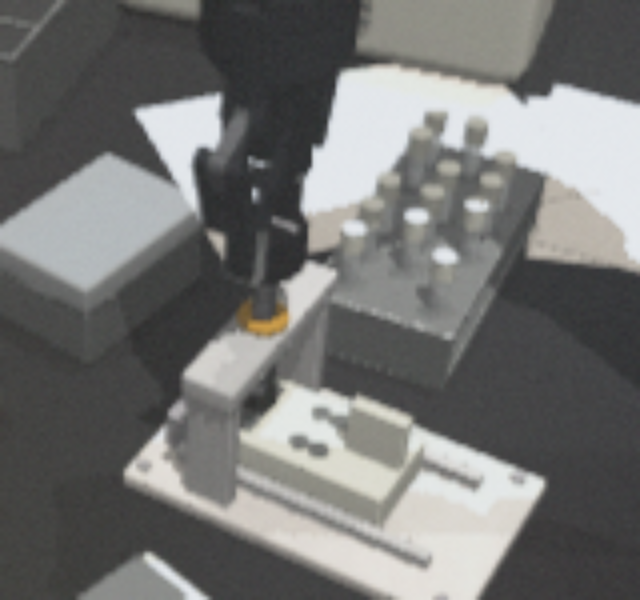

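The knob is turning and sinking with the grip (gripped at crop (262,250)), with free torque about 0.14–0.18. Continuing.

Request:
arm_command --rot '[[0, 0, -6], [0, 0, -6]]' --slide '[[0, 0, -0.7], [0, 0, -0.7]]' --gripper '[38, 38]'

```text
clock: 8.53
eef_pos: [577.2, -113.8, 150.3]
tool_rot: [3.13, 0.012, 1.252]
force: [0.4, -0.9, -3.3]
width: 38.7
```

```bash
python3 r.py
```

```text
8.53 [ 577.2 -113.8  150.3] [3.13  0.012 1.252] [ 0.4 -0.9 -3.3] [-0.004  0.098  0.187] 38.7
[ 0.5   0.7  -0.59  1.77  0.53  0.82  0.91] tau7 [0.128 0.894]
```

Request:
arm_command --rot '[[0, 0, -6], [0, 0, -6]]' --slide '[[0, 0, -0.6], [0, 0, -0.6]]' --gripper '[38, 38]'

```text
clock: 8.7
eef_pos: [576.8, -114.4, 149.3]
tool_rot: [3.13, 0.012, 1.037]
force: [-0.3, -1.6, -4.7]
width: 38.6
```

```bash
python3 r.py
```

```text
8.7 [ 576.8 -114.4  149.3] [3.13  0.012 1.037] [-0.3 -1.6 -4.7] [0.071 0.012 0.121] 38.6
[ 0.47  0.69 -0.53  1.77  0.48  0.81  0.74] tau7 [0.123 0.91 ]
```

Request:
arm_command --rot '[[0, 0, -6], [0, 0, -6]]' --slide '[[0, 0, -0.6], [0, 0, -0.6]]' --gripper '[38, 38]'

```text
clock: 8.87
eef_pos: [576.3, -115.1, 148.3]
tool_rot: [3.13, 0.013, 0.822]
force: [-0.3, -1.0, -3.5]
width: 38.8
```

```bash
python3 r.py
```

```text
8.87 [ 576.3 -115.1  148.3] [3.13  0.013 0.822] [-0.3 -1.  -3.5] [ 0.002 -0.079  0.16 ] 38.8
[ 0.43  0.68 -0.47  1.77  0.43  0.79  0.57] tau7 [0.142 0.898]
```

Request:
arm_command --rot '[[0, 0, -6]]' --slide '[[0, 0, -0.6]]' --gripper '[38]'

```text
clock: 8.95
eef_pos: [576.0, -115.3, 147.8]
tool_rot: [3.13, 0.013, 0.715]
force: [-0.6, -1.4, -4.1]
width: 38.9
```

```bash
python3 r.py
```

```text
8.95 [ 576.  -115.3  147.8] [3.13  0.013 0.715] [-0.6 -1.4 -4.1] [-0.018 -0.051  0.136] 38.9
[ 0.41  0.67 -0.44  1.77  0.41  0.79  0.48] tau7 [0.145 0.891]
```

Request:
arm_command --rot '[[0, 0, -6]]' --slide '[[0, 0, -0.6]]' --gripper '[38]'

```text
clock: 9.03
eef_pos: [575.7, -115.6, 147.2]
tool_rot: [3.13, 0.014, 0.608]
force: [-1.1, -1.2, -4.4]
width: 38.9
```

```bash
python3 r.py
```

```text
9.03 [ 575.7 -115.6  147.2] [3.13  0.014 0.608] [-1.1 -1.2 -4.4] [-0.063 -0.062  0.146] 38.9
[ 0.4   0.67 -0.41  1.77  0.38  0.78  0.4 ] tau7 [0.146 0.885]
```

Request:
arm_command --rot '[[0, 0, -6]]' --slide '[[0, 0, -0.6]]' --gripper '[38]'

```text
clock: 9.12
eef_pos: [575.4, -115.8, 146.7]
tool_rot: [3.13, 0.014, 0.5]
force: [0.1, -0.7, -2.4]
width: 38.6
```

```bash
python3 r.py
```

```text
9.12 [ 575.4 -115.8  146.7] [3.13  0.014 0.5  ] [ 0.1 -0.7 -2.4] [-0.051 -0.09   0.112] 38.6
[ 0.38  0.67 -0.38  1.77  0.36  0.78  0.32] tau7 [0.146 0.879]
```

Request:
arm_command --rot '[[0, 0, -6]]' --slide '[[0, 0, -0.6]]' --gripper '[38]'

```text
clock: 9.2
eef_pos: [575.0, -115.9, 146.2]
tool_rot: [3.13, 0.015, 0.393]
force: [-1.1, -2.0, -3.8]
width: 38.6
```

```bash
python3 r.py
```

```text
9.2 [ 575.  -115.9  146.2] [3.13  0.015 0.393] [-1.1 -2.  -3.8] [-0.053 -0.075  0.182] 38.6
[ 0.36  0.66 -0.35  1.77  0.33  0.77  0.23] tau7 [0.142 0.873]
```

tau7 is smooth (about −0.006 per row), so it makes a clean touch detector.

Request:
arm_command --rot '[[0, 0, -6]]' --slide '[[0, 0, -0.6]]' --gripper '[38]'

```text
clock: 9.28
eef_pos: [574.6, -116.1, 145.7]
tool_rot: [3.13, 0.015, 0.286]
force: [-0.5, -1.0, -2.8]
width: 38.9
```

```bash
python3 r.py
```

```text
9.28 [ 574.6 -116.1  145.7] [3.13  0.015 0.286] [-0.5 -1.  -2.8] [-0.021  0.047  0.226] 38.9
[ 0.34  0.66 -0.32  1.77  0.3   0.77  0.15] tau7 [0.132 0.837]
```

Request:
arm_command --rot '[[0, 0, -6]]' --slide '[[0, 0, -0.6]]' --gripper '[38]'

```text
clock: 9.37
eef_pos: [574.2, -116.1, 145.2]
tool_rot: [3.13, 0.016, 0.179]
force: [-1.5, -0.7, -3.9]
width: 38.8
```

```bash
python3 r.py
```

```text
9.37 [ 574.2 -116.1  145.2] [3.13  0.016 0.179] [-1.5 -0.7 -3.9] [-0.071 -0.097  0.145] 38.8
[ 0.32  0.66 -0.29  1.77  0.28  0.76  0.07] tau7 [0.087 0.811]
```

Request:
arm_command --rot '[[0, 0, -6]]' --slide '[[0, 0, -0.6]]' --gripper '[38]'

```text
clock: 9.45
eef_pos: [573.8, -116.1, 144.7]
tool_rot: [3.13, 0.016, 0.073]
force: [-1.5, -1.4, -4.6]
width: 39.0
```

```bash
python3 r.py
```

```text
9.45 [ 573.8 -116.1  144.7] [3.13  0.016 0.073] [-1.5 -1.4 -4.6] [-0.089 -0.111  0.182] 39.0
[ 0.31  0.66 -0.26  1.77  0.25  0.76 -0.01] tau7 [0.068 0.798]
```

Request:
arm_command --rot '[[0, 0, -6]]' --slide '[[0, 0, -0.6]]' --gripper '[38]'

```text
clock: 9.53
eef_pos: [573.4, -116.1, 144.3]
tool_rot: [3.131, 0.017, -0.034]
force: [-1.0, -1.0, -3.7]
width: 38.4
```

```bash
python3 r.py
```

```text
9.53 [ 573.4 -116.1  144.3] [ 3.131  0.017 -0.034] [-1.  -1.  -3.7] [-0.087 -0.135  0.222] 38.4
[ 0.29  0.66 -0.23  1.77  0.22  0.76 -0.09] tau7 [0.05  0.785]
```

tau7 broke trend by −0.030, −0.050, −0.057 and −0.064 over the last rows. That is the expected step of 0.038 plus 0.008 per row, and the moment rose by about 0.04. So touch was at yaw ≈ 0.33, and the target is yaw ≈ −0.45.

Request:
arm_command --rot '[[0, 0, -6]]' --slide '[[0, 0, -0.6]]' --gripper '[38]'

```text
clock: 9.62
eef_pos: [573.0, -116.1, 143.8]
tool_rot: [3.131, 0.017, -0.141]
force: [-1.4, -1.2, -2.1]
width: 39.1
```

```bash
python3 r.py
```

```text
9.62 [ 573.  -116.1  143.8] [ 3.131  0.017 -0.141] [-1.4 -1.2 -2.1] [-0.171 -0.112  0.221] 39.1
[ 0.27  0.66 -0.2   1.77  0.2   0.75 -0.17] tau7 [0.027 0.773]
```

Request:
arm_command --rot '[[0, 0, -6]]' --slide '[[0, 0, -0.6]]' --gripper '[38]'

```text
clock: 9.7
eef_pos: [572.6, -115.9, 143.3]
tool_rot: [3.131, 0.018, -0.247]
force: [-1.6, -0.9, -3.6]
width: 38.5
```

```bash
python3 r.py
```

```text
9.7 [ 572.6 -115.9  143.3] [ 3.131  0.018 -0.247] [-1.6 -0.9 -3.6] [-0.173 -0.175  0.197] 38.5
[ 0.26  0.66 -0.17  1.77  0.17  0.75 -0.25] tau7 [0.002 0.76 ]
```

Request:
arm_command --rot '[[0, 0, -6]]' --slide '[[0, 0, -0.6]]' --gripper '[38]'

```text
clock: 9.78
eef_pos: [572.3, -115.8, 142.8]
tool_rot: [3.131, 0.018, -0.353]
force: [-1.8, -1.2, -3.9]
width: 38.6
```

```bash
python3 r.py
```

```text
9.78 [ 572.3 -115.8  142.8] [ 3.131  0.018 -0.353] [-1.8 -1.2 -3.9] [-0.206 -0.177  0.24 ] 38.6
[ 0.24  0.65 -0.14  1.77  0.14  0.75 -0.33] tau7 [-0.025  0.748]
```

Request:
arm_command --rot '[[0, 0, -5], [0, 0, 0], [0, 0, 0]]' --slide '[[0, 0, -0.4], [0, 0, 0], [0, 0, 0]]' --gripper '[38, 38, 38]'

```text
clock: 10.03
eef_pos: [571.9, -115.7, 142.3]
tool_rot: [3.13, 0.018, -0.438]
force: [-0.2, -2.1, -4.9]
width: 38.8
```

```bash
python3 r.py; python3 - <<'E'
from h import *
p,d=get_image('side');cv2.imwrite('pics/s7.png',cv2.resize(p[80:230,270:430,::-1],None,fx=4,fy=4))
E
```

```text
10.03 [ 571.9 -115.7  142.3] [ 3.13   0.018 -0.438] [-0.2 -2.1 -4.9] [-0.393 -0.351 -0.066] 38.8
[ 0.22  0.65 -0.12  1.77  0.12  0.74 -0.4 ] tau7 [-0.329 -0.057]
```

View pics/s7.png

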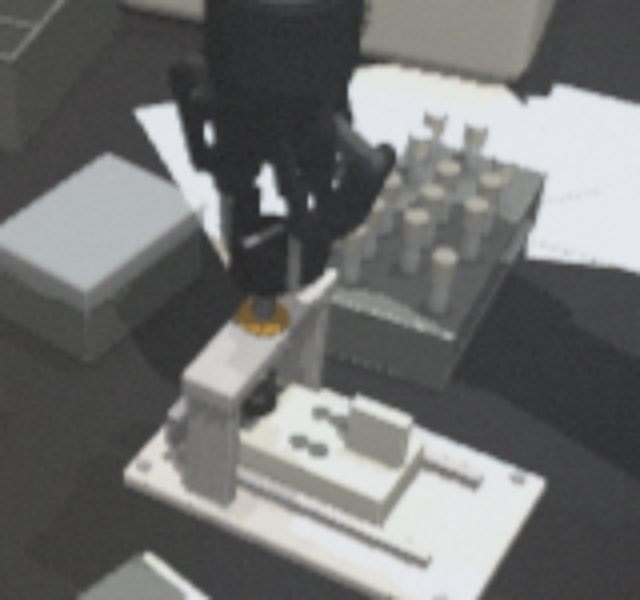

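The foot (crop (262,395)) now sits on the cassette. Release and retreat upward.

Request:
arm_command --rot '[[0, 0, 0], [0, 0, 0], [0, 0, 0], [0, 0, 0], [0, 0, 0]]' --slide '[[0, 0, 0], [0, 0, 0], [0, 0, 0], [0, 0, 10], [0, 0, 30]]' --gripper '[50, 85, 85, 85, 85]'

```text
clock: 10.5
eef_pos: [569.5, -113.5, 180.7]
tool_rot: [3.131, 0.027, -0.43]
force: [0.3, 0.0, 0.5]
width: 85.0
```

Request:
arm_command --rot '[[0, 0, 0], [0, 0, 0], [0, 0, 0], [0, 0, 0], [0, 0, 0]]' --slide '[[0, 0, 35], [0, 0, 35], [-30, -15, 10], [-35, -15, 0], [-35, -15, 0]]' --gripper '[85, 85, 85, 85, 85]'

```text
clock: 10.92
eef_pos: [478.8, -153.3, 274.5]
tool_rot: [-3.141, 0.007, -0.415]
force: [0.4, -0.9, 0.1]
width: 85.0
```

```bash
python3 r.py; python3 - <<'E'
from h import *
for n in('side','top'):
    p,d=get_image(n);np.savez(n+'2.npz',p=p,d=d)
    q=p[80:230,270:430] if n=='side' else p[130:270,310:440]
    cv2.imwrite(f'pics/{n}8.png',cv2.resize(q[:,:,::-1],None,fx=4,fy=4))
th=-0.188;t=np.array([573.2,-110]);c,s=np.cos(th),np.sin(th)
for n in('top','side'):
    Z=np.load(n+'2.npz');P=cloud(n,Z['d']);L=P.copy()
    L[...,:2]=(P[...,:2]-t)@np.array([[c,-s],[s,c]]);ok=(Z['d']>0)
    k=ok&(abs(L[...,1])<28)&(L[...,0]>-150)&(L[...,0]<-30)&(L[...,2]>38)&(L[...,2]<46)
    m=k&(L[...,1]>5)&(L[...,1]<25);print(n,'minx',np.sort(L[m][:,0])[:5].round(1))
    k=ok&(np.hypot(L[...,0],L[...,1])<24)&(L[...,2]>155)&(L[...,2]<195)
    print('knobtop',k.sum(),np.percentile(L[k][:,2],[20,50,80]) if k.any() else '')
E
```

```text
10.92 [ 478.8 -153.3  274.5] [-3.141  0.007 -0.415] [ 0.4 -0.9  0.1] [-0.037  0.003  0.041] 85.0
[ 0.37  0.37 -0.15  1.86  0.07  0.93 -0.23] tau7 [-0.086 -0.694]
top minx [-97.7 -97.3 -97.3 -96.9 -96.5]
knobtop 435 [166.16857165 167.58616501 168.83230386]
side minx [-97.9 -97.9 -97.7 -97.5 -97.3]
knobtop 252 [161.46664974 166.36149284 167.3864618 ]
```

View pics/side8.png

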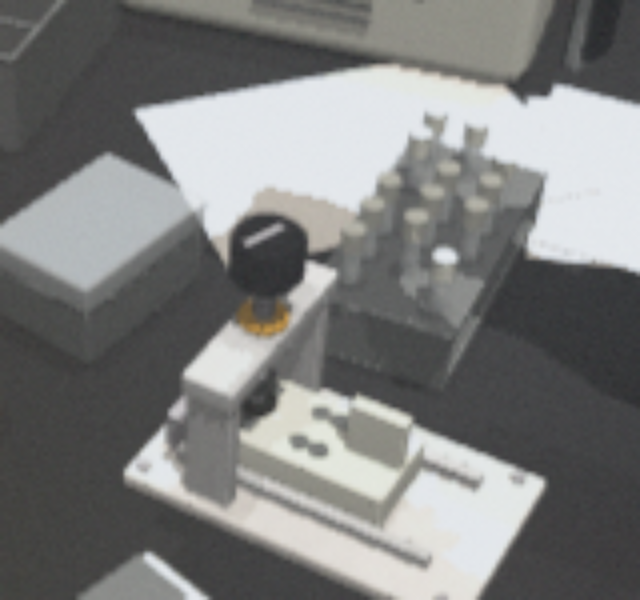

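View pics/top8.png

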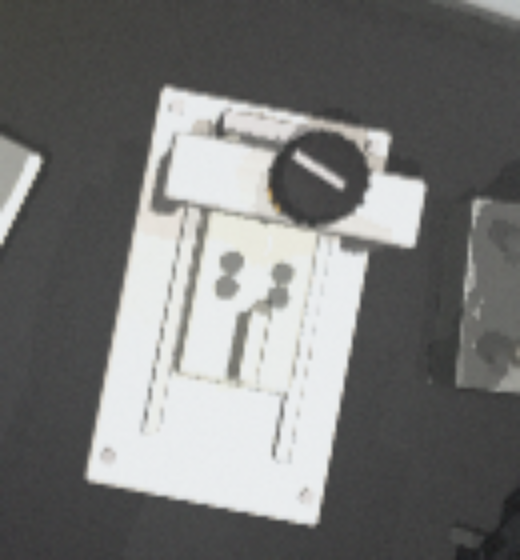

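The marks and heights agree. The knob sank 13.8 mm, which is 2.89 rad and equals the tool's turn, so it did not slip. The cassette's back edge is still at −97.5. Handing in.

```bash
python3 - <<'E'
from h import *
a,b=np.load('top0.npz')['p'].astype(int),np.load('top2.npz')['p'].astype(int)
for nm,(y0,y1,x0,x1) in {'spare':(150,230,265,325),'rack':(175,240,420,525)}.items():
    g=[cv2.cvtColor(z[y0:y1,x0:x1].astype(np.uint8),cv2.COLOR_RGB2GRAY).astype(np.float32) for z in(a,b)]
    print(nm,cv2.phaseCorrelate(*g))
from cell import ctrl; print(ctrl.finish_job())
E
```

```text
spare ((-0.005171525940141919, -0.06775229857365872), 1.0199532189468543)
rack ((0.07916523105872386, -0.07115956315274019), 0.5157782544569715)
the job is handed in; nothing more can be done
None
```

I slid the cassette home by its fin, turned the knob clockwise about 0.77 rad past first touch, let go and handed the job in at about 11 s. No verdict was reported.

- **Cassette:** it stalled against the stop with 4–6 N at the wrist. After the turn, both cameras put its back edge at x ≈ −97.5 mm, against −98 mm when fully home.
- **Foot:** the knob turned 2.89 rad in all. The touch showed as a step in the last joint's torque after about 2.12 rad. From the spring data, 0.77 rad past touch gives about 20 N on the cassette; I had no direct reading of that force. The wrist moment rose by about 0.07 N m, which agrees, though that signal was noisy (±0.03).
- **No slip:** the knob sank 13.8 mm, which matches the turn of the tool.
- **Spare and tube rack:** they shifted less than 0.1 pixel in the top view. The rack's image match was weaker because of the arm's shadow.

No check failed. The gripper sat up to about 6 mm off the spindle axis while turning, but the side forces stayed at about 2 N.

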